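Shut the stencil carrier and hold it up to the inspection camera

ROBOT

A 6-joint arm with a two-finger parallel gripper is mounted at the origin on the work surface; the furniture and walls round the work are solid. World frame = base frame: x ahead of the robot, y to its left, z up, the work surface at z = 0. Lengths are in mm, angles in rad, forces in N, time in s.
With the tool pointing down it reaches from about 300 to 950 mm from the base axis. Payload 3.1 kg.
Tool frame: the origin (TCP) lies midway between the tips of the shut fingers; the grasp point (between the pads) lies 19 mm behind it; y points along the fingers, x is the direction in which the jaws open and shut, and the axes are right-handed (so a half turn about y gives the same grasp; the last joint's range is limited). The gripper opens to 85 mm and grips with 20 to 120 N. Pads are 22 mm wide; open, the fingers measure 114 mm over their backs; the gripper's body (76 mm by 85 mm) begins 54 mm behind the grasp point. The pads swing forward as they close: fully open they stand 13 mm farther back than shut.
Start: joints at [-1.364, 0.308, 1.634, -0, 1.2, -0.07], TCP at [170.772, -601.223, 231.272] pointing down, gripper open.
Joint ranges: [-3.06, 3.06], [-0.79, 1.96], [0.05, 2.63], [-1.19, 4.34], [0.05, 2.64], [-2.94, 2.94]. Speed limits (rad/s): [2.79, 2.79, 3.14, 3.14, 3.14, 3.14].

INTERFACE

Orientations are given as a unit quaternion [w, x, y, z].
In Python, from plant import observe, grab_frame, get_calibration, close_job gives the robot as it stands.
- The arm moves only by the tool apply_moves, never from a script. Its argument "rows" is a list that holds one entry, the list of rows, each a list of 7 numbers: the gripper command: -1 is shut, 1 is fully open, values between are in proportion, then the shift along the tool's x, y, z in mm, then the turn, a rotation vector about the tool's x, y, z in rad. In form: [[[hand, dx, dy, dz, rx, ry, rz], ...]]. A call has 1 to 12 rows; each row is the pose to reach, as a shift and turn from the pose commanded when the call began, along the tool's axes at that moment; what a row does not reach only later rows make up. A row lasts 1/10 s, in which the tool goes at most 50 mm and 8.59 degrees, less where a joint would pass 70% of its speed; a pose out of reach is approached as far as the arm can. A call with a gripper value outside its range is refused whole. The fingers move at their own pace and stop on an object; "squeeze" is the grip in N (left out, the last holds). Time passes only in rows, so rows that repeat a pose let the fingers close. It gives the time, the measured TCP pose, the force and the opening at its end, in the units of the state.
- observe(): the state, without advancing time (a new reading comes with each control period).
- grab_frame(name): name is "scene" or "side" or "wrist"; returns the picture (400x640x3 uint8, red, green, blue); there is no depth.
- get_calibration(name): a dict with "intrinsics" (3x3 intrinsics, pixels), "D" ([k1, k2, p1, p2, k3] as OpenCV has them; the pictures are not rectified), "xyz" and "orientation" of the camera in the world. Camera axes: x right, y up, looking along -z (the intrinsics and any distortion apply to the point x, -y, -z); pixel columns grow to the right and rows downward; lengths in mm; the calibration is good to about 2 mm. A picture is of the moment at which its call begins: read the wrist's pose just before it. get_calibration takes no time and is no camera call; for the wrist camera it gives the pose at the moment of the call.
- close_job(): hands the job in, once; it reports no verdict.
The state is a dict: "time": time; "q": joint angles; "dq": joint speeds; "effort": joint torques, N m; "tool_pos": TCP position; "ee_rot": TCP orientation; "wrist_force": force on the tool from outside, world axes, zero at the start; "wrist_torque": the same for the moment, N m; "gripper_width": finger opening in mm.
Only numpy, scipy, OpenCV 4.12 (cv2) and the standard library are available. Lean on these libraries where they do the work, as an engineer would, in place of code of your own. Each camera call takes 0.05 s, during which the arm holds its last target. There are 200 camera calls.

TASK

The brass stencil is to be inspected: swing the carrier's end gate down until it rests fully closed in its catch (this also pushes the stencil home) while the carrier stands in its stand, then take the carrier by its wooden grip, lift it straight out and hold it up to the inspection camera. Hold it with the middle of the stencil on the lens axis, 15 cm in front of the lens, the stencil square to the lens axis (the camera looks slightly down, so lean it to match) and grip uppermost with its long edges level; either face may be shown. Do not touch the camera or disturb the other things on the table, and finish while still holding it there, steady.

Things in the scene. Friction and masses are not known exactly. Their poses are not given: they have to be found in the camera images.
- stand: Fixed low steel drip stand on the table, base plate 100 x 214 x 8 mm with two black foot pockets (18 mm high, tops at z = 26 mm) and an 86 mm high upright back stop at its -y end. Origin at table level midway between the pockets; its y axis runs along the carrier that stands in it, z up. The carrier's feet sit 18 mm deep in the pockets with 1.5 mm play all round and lift straight up; feet rest 8 mm above the table.
- carrier: Loose aluminium channel frame (about 0.42 kg, 186 mm long along its y, 12 mm thick along its x, 196 mm high along its z) that stands upright in the stand and holds the stencil in its grooves. Origin at the centre of the underside of its two feet; axes parallel to the stand's at the start. Top rail's upper face at z = 138 mm. Closed end at -y; the +y end is open and is shut by the gate. Frame, gate and stencil together weigh about 0.6 kg.
- grip (a point): Centre of the carrier's wooden grip bar, at (0, 0, 184) mm in the carrier: a flat bar 12 mm thick (carrier x), 90 mm long (carrier y), 24 mm high (carrier z), on two posts 78 mm apart, with 34 mm free space below it. To be gripped across its 12 mm thickness. About 192 mm above the table at the start.
- gate (a joint): Angle of the steel end gate: 0 = closed, hanging straight down the open end with its tip in the catch; grows as it swings outward (to carrier +y) and up, at most 1.45 rad. It starts half to mostly open. A stiff hinge (0.03 N m friction) keeps it where it is left; there is no spring.
- gate_hinge (a point): The gate's hinge axis (parallel to carrier x), at (0, 91, 131) mm in the carrier. The gate is a bar 8 mm thick and 11.5 mm wide, reaching 106 mm from the hinge, centred on the line from the hinge; its thumb tab at the tip stands out 16 mm from this line on the outer side.
- gate_tip (a point): Point on the gate's outer face 100 mm from the hinge, close above the thumb tab.
- stencil: Loose brass stencil plate with a cut diamond pattern, 3 mm thick (x), 174 mm long (y), 104 mm high (z), in the carrier's grooves. Origin at its centre, axes parallel to the carrier's. Fully home its centre is at (0, -1.5, 80) mm in the carrier, that is 104 mm straight below the grip centre; at the start it sticks out up to 10 mm at the open end.
- seat (a point): Point fixed in the carrier, at (0, -1.5, 80) mm: where the centre of the stencil lies when it is fully home.
- camera: Fixed inspection camera on a column stand, 120 x 110 mm base, 340 mm high, grey head with ring light (68 mm across) looking to its own -x and 20 degrees below level. Origin at table level under the stand; z up.
- lens (a point): Centre of the camera's lens front, about 256 mm above the table. Its axes: -x along the viewing direction (20 degrees below level), y level.
- view_point (a point): Point on the lens axis 150 mm in front of the lens, about 205 mm above the table, where the middle of the stencil shall be. Its axes are the same as the lens's: x points to the lens, y is level, z points up, leaning 20 degrees away from the camera; the carrier's z shall point along this z and its x along plus or minus this x.
- beaker: Bystander: empty beaker, 57 mm across, 71 mm high; origin at its underside.
- tape: Bystander: roll of masking tape lying flat, 104 mm across, 24 mm high; origin at its underside.
- flat_brush: Bystander: flat dye brush lying down, 150 x 120 x 17 mm; origin at its underside.
- marker: Bystander: felt marker lying down, 147 mm long; origin at its underside.
Things that resemble listed ones, but are neither listed nor needed, are in the scene too. What is shaped like the stencil but blue, orange or purple is not meant.

How it is judged:
By the outcome, as a careful person would: the job done as asked, in the order asked, and still so for the second after the job is handed in, while the arm keeps its last pose, push and grip.
It also fails if it takes over 58 s, if anything falls off the work surface, if the arm or the gripper's body presses on something with over 40 N, if the wrist force passes 120 N, or if a joint passes its speed limit or range.

## Working session

There is one attempt and no reset: what is moved stays moved. The work goes in short steps, Python scripts to look and compute and a tool call to move; the robot and the scene stay as the last step left them, time stands still between calls to the robot, and variables do not carry over. Pictures are saved under pics/ and viewed, about 8 in all and at most 12, crops included, and the job is handed in when it is done.

Besides the shell and the picture viewer there is one more tool, called after "Request:" as name([rows], argument=value, ...), one row to a line, values as JSON. apply_moves: Moves the arm, as the interface text tells. Its arguments: {"type":"object","properties":{"rows":{"type":"array","items":{"type":"array","items":{"type":"array","items":{"type":"number"}}}},"squeeze":{"type":"number"}},"required":["rows"]}

```bash
ls; mkdir -p pics
python3 - <<'E'
from plant import *
import cv2
print(observe())
for n in ["scene","side","wrist"]:
    c=get_calibration(n); print(n,c)
    im=grab_frame(n); cv2.imwrite(f"pics/{n}0.png",im[:,:,::-1])
E
```

```text
pics
{'time': 0.0, 'q': array([-1.36367058e+00,  3.08985607e-01,  1.63520947e+00, -2.90236661e-06,
        1.19967810e+00, -6.97100283e-02]), 'dq': array([ 8.69134963e-04, -2.10733119e-05,  3.74753452e-04, -1.92714620e-04,
        5.09187497e-04, -5.47789206e-04]), 'effort': array([ 2.05211036e-03, -4.15252090e+01, -2.76664710e+01,  9.24580809e-05,
        1.02084744e-02,  7.12894618e-06]), 'tool_pos': array([ 170.61762479, -600.40336148,  230.04822511]), 'ee_rot': array([ 0.5647347 , -0.56367685,  0.42683759, -0.42562048]), 'wrist_force': array([ 0.00890997, -0.33595689, -0.48620276]), 'wrist_torque': array([ 0.00550764,  0.02068998, -0.05145549]), 'gripper_width': 85.30308865419033}
scene {'intrinsics': array([[421.01657089,   0.        , 316.93020125],
       [  0.        , 421.01657089, 197.12419653],
       [  0.        ,   0.        ,   1.        ]]), 'D': array([-0.0625295,  0.       ,  0.       ,  0.       ,  0.       ]), 'xyz': array([-207.81431449, 1082.23193655,  728.56979805]), 'orientation': array([-0.26996917, -0.15357971,  0.50582186,  0.80478206])}
side {'intrinsics': array([[486.89265338,   0.        , 321.10880053],
       [  0.        , 486.89265338, 192.26961198],
       [  0.        ,   0.        ,   1.        ]]), 'D': array([0.04656446, 0.        , 0.        , 0.        , 0.        ]), 'xyz': array([-109.1129103 , 1402.31444744, 1140.40189171]), 'orientation': array([-0.17943549, -0.10156222,  0.44774975,  0.87006217])}
wrist {'intrinsics': array([[318.59609743,   0.        , 318.69513829],
       [  0.        , 318.59609743, 202.2381194 ],
       [  0.        ,   0.        ,   1.        ]]), 'D': array([-0.03793231,  0.        ,  0.        ,  0.        ,  0.        ]), 'xyz': array([ 239.48912066, -580.77245024,  373.03100687]), 'orientation': array([ 0.78979949, -0.1126261 ,  0.08676941, -0.59666003])}
```

Run:
```python
import cv2,numpy as np
a=cv2.imread("pics/scene0.png");b=cv2.imread("pics/side0.png")
v=np.vstack([a,b]); v=cv2.resize(v,(0,0),fx=.75,fy=.75); cv2.imwrite("pics/both.png",v)
```

```text
(no output)
```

View pics/both.png

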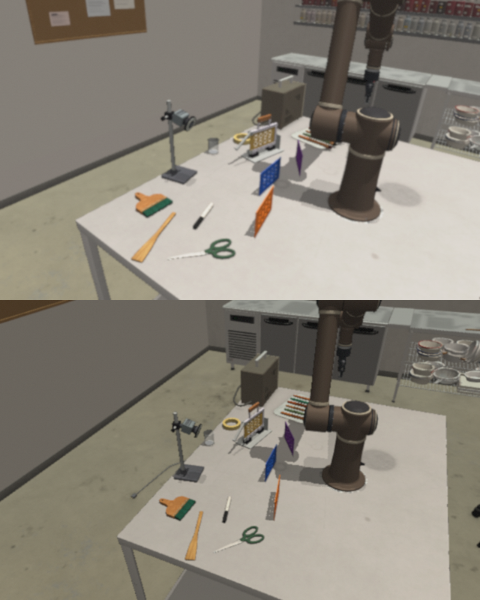

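The picture shows the carrier with its brass stencil and wooden grip at scene px ~(350,180). The look-alikes are the blue plate (360,235), the orange plate (352,283) and the purple plate (398,212), none of which are meant. The inspection camera's head is at (240,160). Next is a close crop to check the choice.

Run:
```python
import cv2,numpy as np
a=cv2.imread("pics/scene0.png");b=cv2.imread("pics/side0.png")
def crop(i,x,y,w,h,f): return cv2.resize(i[y:y+h,x:x+w],(0,0),fx=f,fy=f,interpolation=cv2.INTER_CUBIC)
A=crop(a,210,130,200,120,4)  # 800x480
cv2.imwrite("pics/c1.png",A)
B=crop(b,225,125,160,120,5); cv2.imwrite("pics/c2.png",B)
```

```text
(no output)
```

View pics/c1.png

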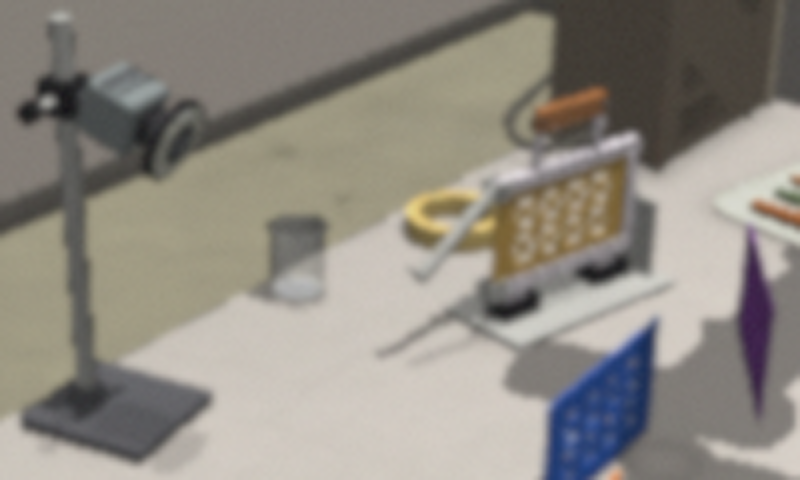

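View pics/c2.png

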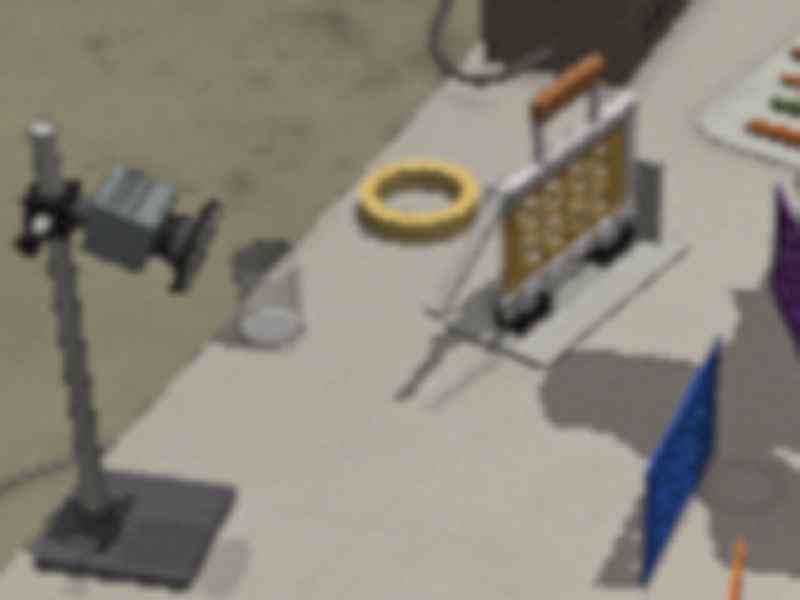

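Both crops confirm the choice: brass plate, wooden grip, and the gate swung out toward the camera side at about 45°. Now I'll triangulate the key points.

```bash
cat > h.py <<'E'
import numpy as np,cv2
from scipy.spatial.transform import Rotation as R
def rot(q): return R.from_quat(np.r_[q[1:],q[0]])
def ray(c,uv):
    p=cv2.undistortPoints(np.array([[uv]],float),c["intrinsics"],c["D"])[0,0]
    d=rot(c["orientation"]).apply([p[0],-p[1],-1]); return np.array(c["xyz"]),d/np.linalg.norm(d)
def plane(c,uv,z):
    o,d=ray(c,uv); return o+d*(z-o[2])/d[2]
def tri(*obs):
    A=np.zeros((3,3));b=np.zeros(3);rs=[ray(*o) for o in obs]
    for o,d in rs:
        M=np.eye(3)-np.outer(d,d);A+=M;b+=M@o
    x=np.linalg.solve(A,b)
    return x,[round(float(np.linalg.norm(np.cross(x-o,d))),1) for o,d in rs]
def proj(c,X):
    p=rot(c["orientation"]).inv().apply(np.atleast_2d(X)-c["xyz"]); p=p*[1,-1,-1]
    return cv2.projectPoints(p,np.zeros(3),np.zeros(3),c["intrinsics"],c["D"])[0][:,0]
E
python3 - <<'E'
from h import *
from plant import get_calibration
np.set_printoptions(precision=1,suppress=True)
S=get_calibration("scene");T=get_calibration("side")
s=lambda x,y:(S,(210+x/4-.4,130+y/4-.4)); t=lambda x,y:(T,(225+x/5-.4,125+y/5-.4))
P={"gripN":((541,122),(541,108)),"gripF":((602,98),(599,68)),"railN":((500,188),(508,190)),"railF":((638,140),(635,97)),
"gatetip":((418,275),(437,308)),"ring":((177,138),(197,245)),"poletop":((62,20),(42,130)),"headtopback":((85,90),(85,215))}
for k,(a,b) in P.items(): print(k,*tri(s(*a),t(*b)))
for k,a,b,z in [("st front",(527,348),(543,366),4),("st right",(673,285),(688,250),8),("st left",(452,308),(447,318),8),
 ("cam L",(25,420),(38,565),5),("cam F",(140,457),(186,585),5),("cam R",(210,400),(235,490),15),("cam B",(98,363),(105,472),15),
 ("beaker",(298,300),(270,345),0),("tapeN",(455,240),(420,240),10)]:
    print(k,plane(*s(*a),z),plane(*t(*b),z))
E
```

```text
gripN [ 530.  -121.3  187.5] [1.0, 1.0]
gripF [ 503.8 -180.   199.2] [0.2, 0.2]
railN [538.1 -72.7 137.8] [1.7, 1.7]
railF [ 496.2 -242.3  141.3] [0.2, 0.2]
gatetip [556.1  23.4  83. ] [1.5, 1.5]
ring [623.5 243.9 258.9] [0.7, 0.7]
poletop [722.5 260.5 334.1] [0.7, 0.7]
headtopback [681.3 281.4 292.4] [2.7, 2.7]
st front [485.8 -46.7   4. ] [494.2 -40.5   4. ]
st right [ 440.9 -234.4    8. ] [ 443.  -236.3    8. ]
st left [578.7 -61.2   8. ] [589.8 -66.8   8. ]
cam L [738.5 316.3   5. ] [734.  322.2   5. ]
cam F [625.7 297.5   5. ] [625.4 300.4   5. ]
cam R [631.  210.3  15. ] [638.  203.6  15. ]
cam B [747.8 224.6  15. ] [737.7 222.   15. ]
beaker [710.    4.4   0. ] [711.2  12.3   0. ]
tapeN [ 660.2 -180.6   10. ] [ 657.9 -161.3   10. ]
```

```bash
cat >> h.py <<'E'
np.set_printoptions(precision=3,suppress=True)
def toolR(): 
    from plant import observe
    o=observe(); return rot(o["ee_rot"]),np.array(o["tool_pos"])
def goal(P,M,T0=None):
    """shift (tool axes) and rotvec from current pose to pos P with axes matrix M"""
    r,p=T0 or toolR()
    return r.inv().apply(np.array(P)-p),(r.inv()*R.from_matrix(M)).as_rotvec()
def frame(x,y):
    x=np.array(x,float);x/=np.linalg.norm(x);y=np.array(y,float);y-=x*(x@y);y/=np.linalg.norm(y)
    return np.stack([x,y,np.cross(x,y)],1)
E
python3 - <<'E'
from h import *
from plant import *
r,p=toolR(); print(r.as_matrix())
c=get_calibration("wrist"); print("cam in tool",r.inv().apply(c["xyz"]-p)," look",r.inv().apply(rot(c["orientation"]).apply([0,0,-1])))
yaw=-0.24
for s in (1,-1):
    print(s,goal([490,-60,380],frame([s*np.cos(yaw),s*np.sin(yaw),0],[0,0,-1])))
E
```

```text
[[ 0.273 -0.     0.962]
 [-0.962  0.002  0.273]
 [-0.002 -1.     0.   ]]
cam in tool [  -0.435 -142.866   71.638]  look [-0.001  0.96  -0.282]
1 (array([-433.001, -148.838,  454.938]), array([-0.001, -1.054, -0.002]))
-1 (array([-433.001, -148.838,  454.938]), array([ 0.002,  2.088, -0.001]))
```

Request:
apply_moves([
  [[-1,-30,-120,30,0,-0.1,0],[-1,-433,-149,455,0,-1.054,0],[-1,-433,-149,455,0,-1.054,0],[-1,-433,-149,455,0,-1.054,0],[-1,-433,-149,455,0,-1.054,0],[-1,-433,-149,455,0,-1.054,0],[-1,-433,-149,455,0,-1.054,0],[-1,-433,-149,455,0,-1.054,0],[-1,-433,-149,455,0,-1.054,0],[-1,-433,-149,455,0,-1.054,0],[-1,-433,-149,455,0,-1.054,0],[-1,-433,-149,455,0,-1.054,0]],
])

```text
time: 1.35
tool_pos: [455.5, -117.7, 369.1]
ee_rot: [-0.702, 0.702, -0.085, 0.085]
wrist_force: [0.4, -1.2, -0.3]
gripper_width: 0.1
```

Run:
```python
from h import *
from plant import *
print(goal([490,-60,380],frame([np.cos(-.24),np.sin(-.24),0],[0,0,-1])), observe()["time"],observe()["q"])
```

```text
(array([ 19.821, -10.937,  64.267]), array([ 0., -0.,  0.])) 1.35 [-0.345 -0.101  1.807 -0.     1.435 -0.105]
```

Request:
apply_moves([
  [[-1,20,-11,64,0,0,0],[-1,20,-11,64,0,0,0],[-1,20,-11,64,0,0,0],[-1,20,-11,64,0,0,0]],
])

```text
time: 1.75
tool_pos: [489.3, -62.2, 379.3]
ee_rot: [-0.702, 0.702, -0.085, 0.084]
wrist_force: [-0.5, -0.2, 0.7]
gripper_width: 0.0
```

Run:
```python
from h import *
from plant import *
import pickle
c=get_calibration("wrist"); im=grab_frame("wrist")[:,:,::-1]
pickle.dump((c,toolR()),open("w1.pkl","wb")); cv2.imwrite("pics/w1.png",im)
```

```text
(no output)
```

View pics/w1.png

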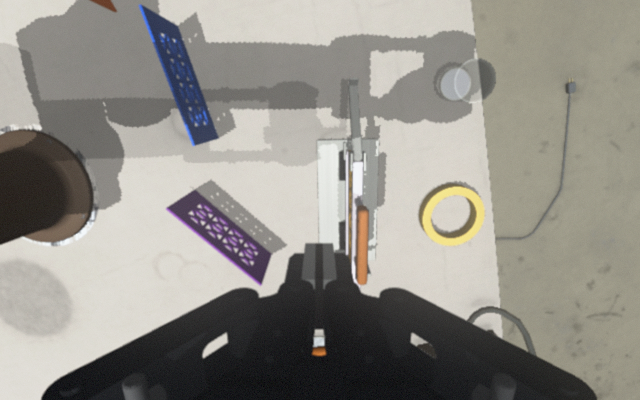

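The wrist view shows the base plate's +y edge at row 140 (columns 318–378), the grip at column ~362 for rows 207–283, the gate tip at ~(354,82) and the hinge at ~(358,155).

```bash
python3 - <<'E'
from h import *
import pickle
c,_=pickle.load(open("w1.pkl","rb")); im=cv2.imread("pics/w1.png")
h=cv2.cvtColor(im,cv2.COLOR_BGR2HSV)
m=((h[...,0]>5)&(h[...,0]<16)&(h[...,1]>120)&(h[...,2]>90)); m[:,:340]=0;m[:,385:]=0; m[:200]=0;m[300:]=0
ys,xs=np.nonzero(m); print(xs.min(),xs.max(),ys.min(),ys.max())
for y in (212,225,240,255,270,280):
    r=xs[ys==y]; print(y,r.min(),r.max(), plane(c,((r.max()),y),204),plane(c,((r.min()),y),204))
print("grip near end z204",plane(c,(362,ys.min()),204))
for n,uv,z in [("plate L",(318,140),8),("plate R",(378,140),8),("plate L far",(319,235),8),("hinge end top rail",(358,163),146),("tip",(354,82),80),("tip",(354,82),95)]: print(n,plane(c,uv,z))
E
python3 - <<'E'
import cv2
im=cv2.imread("pics/w1.png")[70:290,300:400]
cv2.imwrite("pics/w1c.png",cv2.resize(im,(0,0),fx=2.7,fy=2.7,interpolation=cv2.INTER_CUBIC))
E
```

```text
357 367 211 283
212 360 366 [ 529.533 -105.025  204.   ] [ 523.4  -103.53  204.  ]
225 359 367 [ 527.721 -119.557  204.   ] [ 519.443 -117.536  204.   ]
240 358 366 [ 523.319 -136.237  204.   ] [ 514.921 -134.182  204.   ]
255 358 366 [ 519.857 -153.687  204.   ] [ 511.333 -151.597  204.   ]
270 357 366 [ 516.296 -171.689  204.   ] [ 506.559 -169.297  204.   ]
280 358 365 [ 512.769 -183.745  204.   ] [ 505.116 -181.863  204.   ]
grip near end z204 [ 525.664 -102.946  204.   ]
plate L [493.256 -38.143   8.   ]
plate R [586.223 -60.669   8.   ]
plate L far [ 456.33  -196.467    8.   ]
hinge end top rail [536.556 -63.25  146.   ]
tip [558.715  30.164  80.   ]
tip [556.938  29.406  95.   ]
```

View pics/w1c.png

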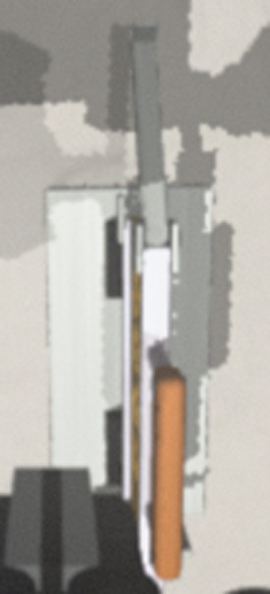

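Run:
```python
from h import *
import pickle
from plant import get_calibration
c,_=pickle.load(open("w1.pkl","rb"))
n=plane(c,(363.3,206.5),203);f=plane(c,(361.5,283.2),203); d=n-f; print(n,f,np.linalg.norm(d),np.arctan2(-d[0],d[1]),(n+f)/2)
yaw=-.228; S=get_calibration("scene");T=get_calibration("side")
for o in ([516.5,-143],[515.5,-150]):
    Rz=R.from_euler('z',yaw).as_matrix()
    W=lambda p: Rz@np.array(p,float)+[o[0],o[1],8]
    for nm,p in [("gripN",(0,45,184)),("gripF",(0,-45,184)),("hinge",(0,91,131)),("railend",(0,93,138)),("railFar",(0,-93,138)),("footN",(0,93,0)),]+[("tip%.2f"%a,(0,91+106*np.sin(a),131-106*np.cos(a))) for a in (.7,.85,1.,1.15)]:
        X=W(p); s=proj(S,X)[0];t=proj(T,X)[0]
        print(nm,X,proj(c,X)[0],"scene crop",(s-[210,130]+.4)*4,"side crop",(t-[225,125]+.4)*5)
```

```text
[528.04  -98.755 203.   ] [ 508.142 -187.412  203.   ] 90.86259414730898 -0.22078300738333742 [ 518.091 -143.083  203.   ]
gripN [526.671 -99.165 192.   ] [360.787 204.141] scene crop [531.728 124.417] side crop [532.947 117.981]
gripF [ 506.329 -186.835  192.   ] [358.682 278.157] scene crop [602.698 102.915] side crop [599.327  71.25 ]
hinge [537.069 -54.355 139.   ] [356.225 154.808] scene crop [490.838 192.26 ] side crop [498.276 202.211]
railend [537.521 -52.407 146.   ] [356.923 153.937] scene crop [489.494 185.483] side crop [496.617 195.626]
railFar [ 495.479 -233.593  146.   ] [353.711 292.426] scene crop [634.642 138.077] side crop [632.003  97.209]
footN [537.521 -52.407   8.   ] [347.067 142.159] scene crop [483.192 324.6  ] side crop [498.799 341.735]
tip0.70 [552.504  12.165  57.927] [350.674  97.674] scene crop [429.584 296.196] side crop [446.967 329.558]
tip0.85 [555.069  23.22   69.042] [351.58   88.611] scene crop [420.023 288.457] side crop [437.604 324.642]
tip1.00 [557.23   32.533  81.728] [352.643  80.308] scene crop [411.932 278.393] side crop [429.484 316.868
[... 499 characters left out ...]
[494.924 183.337] side crop [501.425 191.43 ]
railFar [ 494.479 -240.593  146.   ] [354.045 296.969] scene crop [639.26  136.225] side crop [636.197  93.498]
footN [536.521 -59.407   8.   ] [347.391 146.597] scene crop [488.428 322.12 ] side crop [503.405 337.35 ]
tip0.70 [551.504   5.165  57.927] [351.035 102.937] scene crop [435.206 293.702] side crop [451.881 325.037]
tip0.85 [554.069  16.22   69.042] [351.95   94.074] scene crop [425.72  285.968] side crop [442.579 320.101]
tip1.00 [556.23   25.533  81.728] [353.023  85.995] scene crop [417.699 275.916] side crop [434.516 312.314]
tip1.15 [557.938  32.894  95.7  ] [354.254  78.92 ] scene crop [411.367 263.733] side crop [427.909 301.796]
```

```bash
cat >> h.py <<'E'
O=np.array([517,-146,8.]); YAW=-.226
RC=R.from_euler('z',YAW).as_matrix()
W=lambda p: RC@np.array(p,float)+O
MT=frame(RC@[1,0,0],RC@[0,-.7071,-.7071])
def tcp(a,r=75):
    d=4+11*abs(np.sin(a-.785)); return W([0,91+r*np.sin(a)+d*np.cos(a),131-r*np.cos(a)+d*np.sin(a)])
E
python3 - <<'E'
from h import *
print(goal(W([0,200,170]),MT)); print(W([0,200,170]),tcp(1.0),tcp(0))
E
```

```text
(array([ 44.358, 201.041, 126.02 ]), array([-0.785, -0.013, -0.007]))
[561.816  48.914 178.   ] [552.302   7.533 103.818] [540.03  -45.838  64.   ]
```

Request:
apply_moves([
  [[-1,44,60,126,-0.3,0,0],[-1,44,60,126,-0.5,0,0],[-1,44,60,126,-0.785,-0.013,-0.007],[-1,44,120,126,-0.785,-0.013,-0.007],[-1,44,201,126,-0.785,-0.013,-0.007],[-1,44,201,126,-0.785,-0.013,-0.007],[-1,44,201,126,-0.785,-0.013,-0.007],[-1,44,201,126,-0.785,-0.013,-0.007],[-1,44,201,126,-0.785,-0.013,-0.007]],
])

```text
time: 2.7
tool_pos: [564.6, 48.6, 182.8]
ee_rot: [-0.381, 0.917, -0.104, 0.047]
wrist_force: [0.3, 0.7, 0.8]
gripper_width: -0.3
```

Run:
```python
from h import *
from plant import *
np.set_printoptions(precision=2,suppress=True)
o=observe();print(o["q"],o["tool_pos"],goal(W([0,200,170]),MT))
for a in (1.0,.8,.6,.45,.3,.2,.1): print(a,goal(tcp(a),MT))
im=grab_frame("scene")[:,:,::-1]; cv2.imwrite("pics/s2.png",cv2.resize(im[110:260,250:430],(0,0),fx=4,fy=4,interpolation=cv2.INTER_CUBIC))
```

```text
[ 0.35  0.54  1.61 -0.64  1.5   0.8 ] [564.59  48.63 182.81] (array([-2.8 ,  3.64,  3.13]), array([-0.  , -0.01,  0.  ]))
1.0 (array([-3.28, 86.19, 25.29]), array([-0.  , -0.01,  0.  ]))
0.8 (array([ -3.37, 103.12,  28.24]), array([-0.  , -0.01,  0.  ]))
0.6 (array([ -3.42, 116.28,  28.09]), array([-0.  , -0.01,  0.  ]))
0.45 (array([ -3.45, 125.86,  26.57]), array([-0.  , -0.01,  0.  ]))
0.3 (array([ -3.47, 135.28,  23.8 ]), array([-0.  , -0.01,  0.  ]))
0.2 (array([ -3.48, 141.4 ,  21.27]), array([-0.  , -0.01,  0.  ]))
0.1 (array([ -3.48, 147.33,  18.17]), array([-0.  , -0.01,  0.  ]))
```

View pics/s2.png

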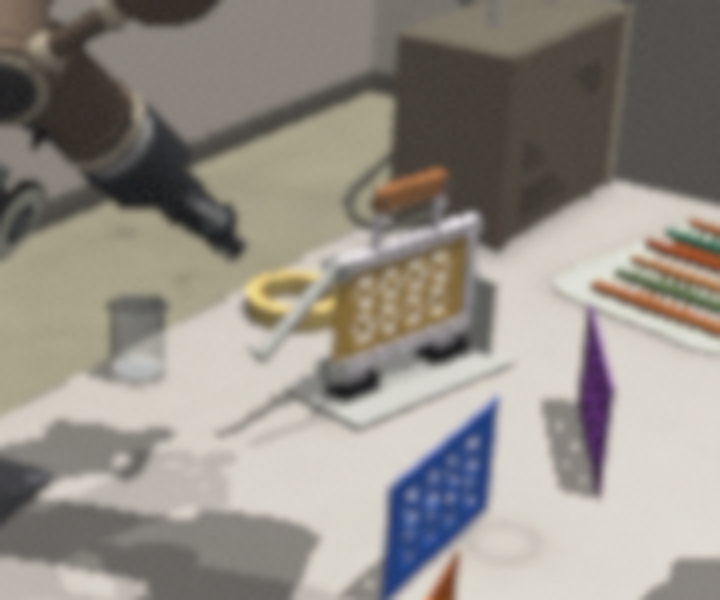

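Wrist is a bit near the camera head with 45° tilt, so I'll use a 30° tilt instead.

```bash
cat >> h.py <<'E'
MT=frame(RC@[1,0,0],RC@[0,-.5,-.866])
def tcp(a,r=78):
    d=4+11*abs(np.sin(a-1.047)); return W([0,91+r*np.sin(a)+d*np.cos(a),131-r*np.cos(a)+d*np.sin(a)])
E
python3 - <<'E'
from h import *
print(goal(W([0,195,150]),MT)); 
T=(R.from_matrix(MT),W([0,195,150]))
for a in (1.1,1.0,.85,.7,.55,.4,.3,.2,.1,0): print(a,tcp(a),goal(tcp(a),MT,T)[0])
E
```

```text
(array([-3.179, 21.99 , 13.789]), array([ 0.258, -0.007,  0.006]))
1.1 [553.434  12.458 107.704] [ 0.    59.762 -2.916]
1.0 [552.646   9.03  100.657] [ 0.    67.623 -2.44 ]
0.85 [551.432   3.753  92.144] [ 0.    77.703 -2.872]
0.7 [549.978  -2.573  84.329] [ 0.    87.716 -4.586]
0.55 [548.293  -9.9    77.335] [ 0.    97.532 -7.6  ]
0.4 [546.392 -18.169  71.297] [  0.    107.004 -11.929]
0.3 [545.013 -24.167  67.875] [  0.    113.045 -15.547]
0.2 [543.552 -30.519  64.987] [  0.    118.805 -19.748]
0.1 [542.019 -37.188  62.68 ] [  0.    124.224 -24.521]
0 [540.422 -44.133  61.   ] [  0.    129.242 -29.852]
```

Request:
apply_moves([
  [[-1,-3,10,14,0.13,0,0],[-1,-3,22,14,0.258,-0.007,0.006],[-1,-3,22,14,0.258,-0.007,0.006],[-1,-3,22,14,0.258,-0.007,0.006]],
])

```text
time: 3.15
tool_pos: [560.0, 43.9, 157.3]
ee_rot: [-0.496, 0.861, -0.098, 0.056]
wrist_force: [0.9, 0.6, -0.3]
gripper_width: -0.1
```

Request:
apply_moves([
  [[-1,0,25,-1,0,0,0],[-1,0,48,-2,0,0,0],[-1,0,60,-3,0,0,0],[-1,0,68,-2.5,0,0,0],[-1,0,78,-3,0,0,0],[-1,0,88,-4.6,0,0,0],[-1,0,97.5,-7.6,0,0,0],[-1,0,107,-12,0,0,0],[-1,0,107,-12,0,0,0],[-1,0,107,-12,0,0,0]],
])

```text
time: 4.15
tool_pos: [543.1, -18.0, 66.8]
ee_rot: [-0.496, 0.861, -0.099, 0.052]
wrist_force: [0.7, 0.4, 0.3]
gripper_width: 0.1
```

Run:
```python
from h import *
from plant import *
o=observe();print(o["tool_pos"],o["wrist_force"],goal(tcp(.4),MT),o["time"])
for a in (.3,.2,.1,0,-.03):print(a,goal(tcp(a),MT)[0])
a=grab_frame("scene")[:,:,::-1];b=grab_frame("wrist")[:,:,::-1]
v=np.hstack([cv2.resize(a[130:250,290:390],(400,480)),cv2.resize(b[100:400,195:445],(400,480))]); cv2.imwrite("pics/s3.png",v)
```

```text
[543.134 -17.988  66.765] [0.665 0.428 0.324] (array([ 3.181, -4.215, -1.818]), array([ 0.003,  0.005, -0.006])) 4.15
0.3 [ 3.199  1.839 -5.415]
0.2 [ 3.212  7.613 -9.596]
0.1 [  3.22   13.049 -14.35 ]
0 [  3.223  18.085 -19.664]
-0.03 [  3.222  19.509 -21.363]
```

View pics/s3.png

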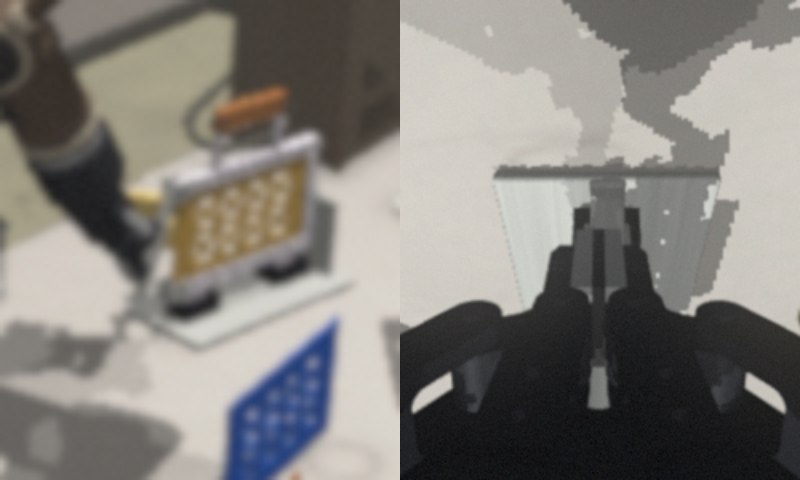

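The gate follows the fingers, with its tip at about (607,185) just right of the finger centre. I'll keep pushing slowly.

Request:
apply_moves([
  [[-1,3,2,-5.4,0,0,0],[-1,3,7.6,-9.6,0,0,0],[-1,3,10.3,-12,0,0,0],[-1,3,13,-14.4,0,0,0],[-1,3,13,-14.4,0,0,0]],
])

```text
time: 4.75
tool_pos: [541.5, -37.4, 62.6]
ee_rot: [-0.496, 0.861, -0.099, 0.052]
wrist_force: [0.6, -0.8, -0.3]
gripper_width: 0.0
```

Run:
```python
from h import *
from plant import *
o=observe();print(o["tool_pos"],o["wrist_force"],o["time"])
print(RC.T@(o["tool_pos"]-O), "dir -y in tool:",toolR()[0].inv().apply(RC@[0,-1,0]))
```

```text
[541.519 -37.383  62.616] [ 0.632 -0.752 -0.266] 4.75
[ -0.444 111.349  54.616] dir -y in tool: [-0.002  0.503 -0.864]
```

Request:
apply_moves([
  [[-1,0,0.8,-1.3,0,0,0],[-1,0,1.5,-2.6,0,0,0],[-1,0,2.3,-3.9,0,0,0],[-1,0,3,-5.2,0,0,0],[-1,0,3,-5.2,0,0,0]],
])

```text
time: 5.25
tool_pos: [540.6, -42.8, 62.9]
ee_rot: [-0.496, 0.861, -0.099, 0.052]
wrist_force: [-0.2, -0.3, 0.3]
gripper_width: 0.1
```

Request:
apply_moves([
  [[-1,0,0.5,-0.86,0,0,0],[-1,0,1,-1.7,0,0,0],[-1,0,1,-1.7,0,0,0]],
])

```text
time: 5.55
tool_pos: [540.2, -44.7, 62.9]
ee_rot: [-0.496, 0.861, -0.099, 0.052]
wrist_force: [-0.5, -0.2, 0.1]
gripper_width: -0.1
```

Request:
apply_moves([
  [[-1,0,0.5,-0.86,0,0,0],[-1,0,1,-1.7,0,0,0],[-1,0,1,-1.7,0,0,0]],
])

```text
time: 5.85
tool_pos: [539.9, -46.4, 62.9]
ee_rot: [-0.496, 0.861, -0.099, 0.053]
wrist_force: [-0.5, 1.3, -0.5]
gripper_width: -0.0
```

Force is beginning; I'll continue in small steps.

Request:
apply_moves([
  [[-1,0,0.5,-0.86,0,0,0],[-1,0,1,-1.7,0,0,0],[-1,0,1,-1.7,0,0,0]],
])

```text
time: 6.15
tool_pos: [539.6, -48.1, 62.8]
ee_rot: [-0.496, 0.861, -0.098, 0.053]
wrist_force: [0.7, 3.8, -0.3]
gripper_width: -0.1
```

Request:
apply_moves([
  [[-1,0,0.5,-0.86,0,0,0],[-1,0,1,-1.7,0,0,0],[-1,0,1,-1.7,0,0,0]],
])

```text
time: 6.45
tool_pos: [540.1, -48.6, 62.9]
ee_rot: [-0.497, 0.86, -0.098, 0.054]
wrist_force: [1.0, 8.2, 0.6]
gripper_width: 0.1
```

Request:
apply_moves([
  [[-1,0,0.5,-0.86,0,0,0],[-1,0,0.5,-0.86,0,0,0],[-1,0,0.5,-0.86,0,0,0]],
])

```text
time: 6.75
tool_pos: [540.3, -48.7, 62.8]
ee_rot: [-0.498, 0.86, -0.098, 0.054]
wrist_force: [2.4, 10.9, 1.2]
gripper_width: -0.0
```

Request:
apply_moves([
  [[-1,0,0.5,-0.86,0,0,0],[-1,0,1,-1.7,0,0,0],[-1,0,1,-1.7,0,0,0]],
])

```text
time: 7.05
tool_pos: [540.8, -49.1, 62.9]
ee_rot: [-0.499, 0.859, -0.097, 0.055]
wrist_force: [1.8, 14.9, 1.6]
gripper_width: -0.1
```

Request:
apply_moves([
  [[-1,0,0.5,-0.86,0,0,0],[-1,0,1,-1.7,0,0,0],[-1,0,1,-1.7,0,0,0]],
])

```text
time: 7.35
tool_pos: [541.3, -49.5, 62.9]
ee_rot: [-0.501, 0.858, -0.097, 0.056]
wrist_force: [3.6, 19.4, 3.0]
gripper_width: 0.4
```

Run:
```python
from h import *
from plant import *
o=observe();print(o["tool_pos"],o["wrist_force"],o["time"])
for n,(x,y,w,h) in {"scene":(300,120,110,110),"side":(290,120,90,90)}.items():
    im=grab_frame(n)[:,:,::-1]; cv2.imwrite(f"pics/{n}4.png",im)
a=cv2.imread("pics/scene4.png")[135:235,310:390];b=cv2.imread("pics/side4.png")[130:205,305:365]
cv2.imwrite("pics/s4.png",np.hstack([cv2.resize(a,(400,500),interpolation=cv2.INTER_CUBIC),cv2.resize(b,(400,500),interpolation=cv2.INTER_CUBIC)]))
```

```text
[541.341 -49.491  62.924] [ 3.608 19.448  2.974] 7.35
```

View pics/s4.png

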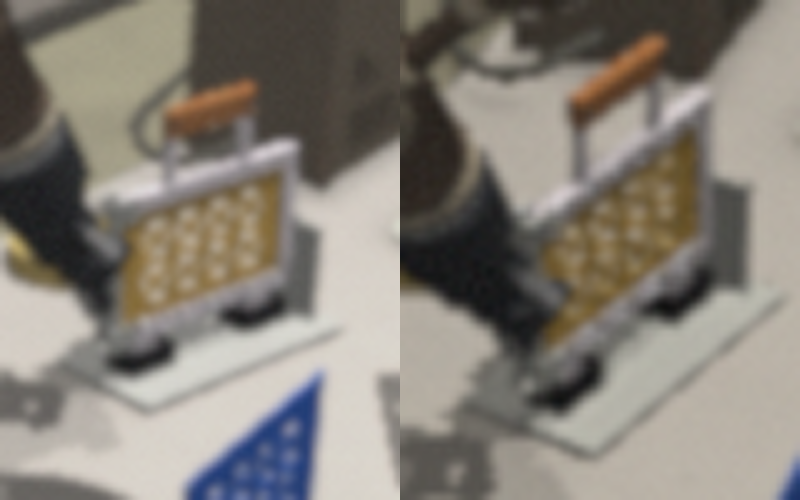

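Request:
apply_moves([
  [[-1,0,0.8,-1.3,0,0,0],[-1,0,1.7,-3,0,0,0],[-1,0,1.7,-3,0,0,0]],
])

```text
time: 7.75
tool_pos: [542.4, -50.2, 63.0]
ee_rot: [-0.503, 0.857, -0.095, 0.058]
wrist_force: [4.3, 27.9, 4.7]
gripper_width: 0.0
```

Request:
apply_moves([
  [[-1,0,-3,10,0,0,0],[-1,0,-12,40,0,0,0],[-1,0,-60,60,0,0,0],[-1,0,-110,60,0,0,0],[-1,0,-150,50,0,0,0],[-1,0,-150,50,0,0,0]],
])

```text
time: 8.35
tool_pos: [569.1, 58.7, 174.3]
ee_rot: [-0.496, 0.861, -0.095, 0.057]
wrist_force: [1.2, 0.7, 0.0]
gripper_width: 0.0
```

Run:
```python
from h import *
from plant import *
o=observe();print(o["tool_pos"],o["wrist_force"],o["time"])
M=frame(RC@[1,0,0],[0,0,-1]); print(goal(W([0,60,330]),M))
```

```text
[569.101  58.678 174.298] [1.221 0.72  0.009] 8.35
(array([  -4.989,  -66.091, -212.78 ]), array([0.524, 0.004, 0.005]))
```

Request:
apply_moves([
  [[1,0,-50,0,0.15,0,0],[1,-5,-100,-40,0.3,0,0],[1,-5,-100,-90,0.45,0,0],[1,-5,-90,-140,0.524,0.004,0.005],[1,-5,-70,-190,0.524,0.004,0.005],[1,-5,-66,-213,0.524,0.004,0.005],[1,-5,-66,-213,0.524,0.004,0.005],[1,-5,-66,-213,0.524,0.004,0.005],[1,-5,-66,-213,0.524,0.004,0.005]],
])

```text
time: 9.25
tool_pos: [526.3, -88.8, 330.4]
ee_rot: [-0.702, 0.703, -0.086, 0.076]
wrist_force: [0.1, 0.9, -0.6]
gripper_width: 85.3
```

Run:
```python
from h import *
from plant import *
import pickle
c=get_calibration("wrist"); pickle.dump((c,toolR()),open("w2.pkl","wb")); im=grab_frame("wrist")[:,:,::-1]; cv2.imwrite("pics/w2.png",im)
s=grab_frame("scene")[:,:,::-1]; cv2.imwrite("pics/scene5.png",s)
print(observe()["tool_pos"])
a=cv2.resize(im[60:320,270:430],(370,600),interpolation=cv2.INTER_CUBIC); b=cv2.resize(s[145:235,315:380],(430,600),interpolation=cv2.INTER_CUBIC)
cv2.imwrite("pics/v5.png",np.hstack([a,b]))
```

```text
[526.625 -88.135 330.463]
```

View pics/v5.png

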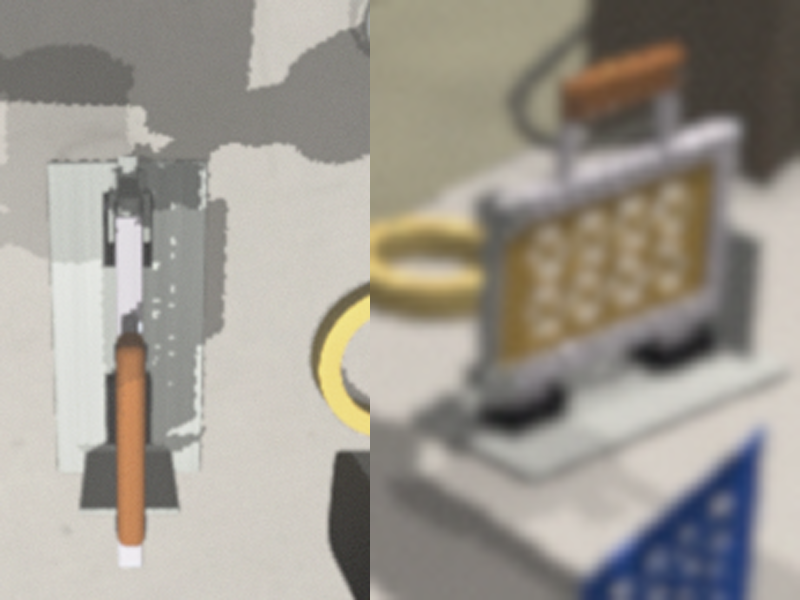

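The gate now hangs vertical in the catch, and the grip runs from (130,340) to (131,545) in the left panel. I'll compute the grip pose from this.

Run:
```python
from h import *
import pickle
c,T=pickle.load(open("w2.pkl","rb")); im=cv2.imread("pics/w2.png")
h=cv2.cvtColor(im,cv2.COLOR_BGR2HSV)
m=((h[...,0]>3)&(h[...,0]<18)&(h[...,1]>100)).astype(np.uint8); m[:,:310]=0;m[:,345:]=0
n,l,st,ce=cv2.connectedComponentsWithStats(m); k=1+st[1:,4].argmax(); print(st[k],ce[k])
ys,xs=np.nonzero(l==k)
L=[];
for y in range(ys.min()+8,ys.max()-6):
    r=xs[ys==y]; L.append(plane(c,((r.min()+r.max())/2,y),204)[:2])
L=np.array(L); v=np.linalg.svd(L-L.mean(0))[2][0]; v*=np.sign(v[1]); print("yaw",np.arctan2(-v[0],v[1]),L.mean(0))
mx=xs.mean()
N=plane(c,(mx,ys.min()),200)[:2];F=plane(c,(mx,ys.max()+1),204)[:2]; print(N,F,np.linalg.norm(N-F))
for n,uv in [("pl",(270+48/2.3125,60+160/2.308)),("pr",(270+208/2.3125,60+160/2.308)),("pl far",(270+58/2.3125,60+470/2.308)),("pr far",(270+202/2.3125,60+470/2.308))]: print(n,plane(c,uv,8))
```

```text
[320 210  13  86 955] [325.965 252.156]
yaw -0.22041593980214197 [ 517.983 -145.11 ]
[ 527.067 -105.179] [ 508.023 -189.261] 86.21211392640049
pl [492.511 -36.55    8.   ]
pr [588.796 -58.879   8.   ]
pl far [ 445.929 -243.898    8.   ]
pr far [ 544.145 -266.083    8.   ]
```

Run:
```python
from h import *
Rc=R.from_euler('z',-.222).as_matrix(); M=frame(Rc@[1,0,0],[0,0,-1])
print(goal([517.8,-148,230],M),goal([517.8,-148,173],M))
```

```text
(array([  6.261, 100.569, -60.009]), array([ 0.003, -0.005, -0.014])) (array([  7.041, 157.564, -59.837]), array([ 0.003, -0.005, -0.014]))
```

Request:
apply_moves([
  [[1,3,30,-40,0,-0.005,-0.014],[1,6,70,-60,0.003,-0.005,-0.014],[1,6,100,-60,0.003,-0.005,-0.014],[1,6,100,-60,0.003,-0.005,-0.014],[1,6,100,-60,0.003,-0.005,-0.014]],
])

```text
time: 9.85
tool_pos: [518.1, -148.1, 231.3]
ee_rot: [0.703, -0.703, 0.078, -0.079]
wrist_force: [0.4, -0.1, 0.9]
gripper_width: 85.5
```

Run:
```python
from h import *
from plant import *
import pickle
Rc=R.from_euler('z',-.222).as_matrix(); M=frame(Rc@[1,0,0],[0,0,-1])
print(observe()["tool_pos"],goal([517.8,-148,173],M))
```

```text
[ 518.112 -148.052  231.327] (array([-0.371, 58.327, -0.037]), array([-0.   , -0.   ,  0.001]))
```

Request:
apply_moves([
  [[1,0,30,0,0,0,0],[1,0,58,0,0,0,0],[1,0,58,0,0,0,0],[1,0,58,0,0,0,0]],
])

```text
time: 10.25
tool_pos: [519.6, -148.9, 175.5]
ee_rot: [-0.702, 0.703, -0.077, 0.08]
wrist_force: [-0.0, 0.1, 0.2]
gripper_width: 85.2
```

Request:
apply_moves([
  [[-1,0,0,0,0,0,0],[-1,0,0,0,0,0,0],[-1,0,0,0,0,0,0],[-1,0,0,0,0,0,0],[-1,0,0,0,0,0,0],[-1,0,0,0,0,0,0],[-1,0,0,0,0,0,0],[-1,0,0,0,0,0,0]],
], squeeze=60)

```text
time: 11.05
tool_pos: [518.4, -149.3, 174.2]
ee_rot: [-0.703, 0.703, -0.078, 0.08]
wrist_force: [-1.2, -0.0, 4.0]
gripper_width: 11.2
```

Request:
apply_moves([
  [[-1,0,0,0,0,0,0],[-1,0,0,0,0,0,0],[-1,0,-5,0,0,0,0],[-1,0,-12,0,0,0,0],[-1,0,-20,0,0,0,0],[-1,0,-30,0,0,0,0],[-1,0,-45,0,0,0,0],[-1,0,-70,0,0,0,0],[-1,0,-95,0,0,0,0],[-1,0,-110,0,0,0,0],[-1,0,-120,0,0,0,0],[-1,0,-120,0,0,0,0]],
], squeeze=100)

```text
time: 12.25
tool_pos: [518.8, -149.4, 295.6]
ee_rot: [-0.702, 0.703, -0.077, 0.081]
wrist_force: [0.6, -0.4, -7.5]
gripper_width: 10.5
```

Run:
```python
from h import *
from plant import *
o=observe(); print(o["tool_pos"],o["wrist_force"],o["wrist_torque"],o["gripper_width"],o["time"],o["q"])
for n in("scene","side"): cv2.imwrite(f"pics/{n}6.png",grab_frame(n)[:,:,::-1])
a=cv2.imread("pics/scene6.png")[110:230,210:380]; b=cv2.imread("pics/side6.png")[125:255,220:350]
cv2.imwrite("pics/v6.png",np.vstack([cv2.resize(a[:, :],(0,0),fx=4.2,fy=4.2,interpolation=cv2.INTER_CUBIC)]))
```

```text
[ 518.784 -149.416  295.637] [ 0.628 -0.378 -7.497] [ 0.043 -0.123  0.025] 10.463352003442292 12.25 [-0.361  0.084  1.768  0.     1.283 -0.138]
```

View pics/v6.png

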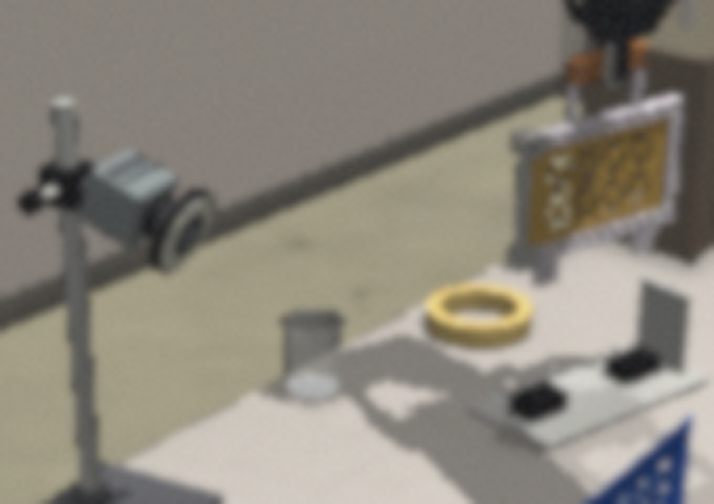

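```bash
cat >> h.py <<'E'
def lensaxes(yaw):
    z=R.from_euler('z',yaw).as_matrix(); t=np.radians(20)
    return z@np.array([np.cos(t),0,np.sin(t)]),z@np.array([0,1,0]),z@np.array([-np.sin(t),0,np.cos(t)])
def hold(L,yaw,d,off=(0,1.5,86.2)):
    """TCP pose: off = TCP in carrier axes from stencil centre"""
    x,y,z=lensaxes(yaw); P=np.array(L)-d*x+off[0]*x+off[1]*y+off[2]*z
    return P,frame(x,-z)
E
python3 - <<'E'
from h import *
from plant import get_calibration
P,M=hold([623.5,244,256.5],np.radians(8.5),200); print(P,goal(P,M))
S=get_calibration("scene");T=get_calibration("side")
# stencil visible-window corners in both views
res={}
for n,c,(x0,y0,x1,y1) in (("scene",S,(320,125,380,180)),("side",T,(310,100,370,180))):
    im=cv2.imread(f"pics/{n}6.png")[y0:y1,x0:x1]; h=cv2.cvtColor(im,cv2.COLOR_BGR2HSV)
    m=((h[...,0]>14)&(h[...,0]<27)&(h[...,1]>95)).astype(np.uint8)
    k,l,st,ce=cv2.connectedComponentsWithStats(cv2.morphologyEx(m,cv2.MORPH_CLOSE,np.ones((5,5)))); i=1+st[1:,4].argmax()
    hull=cv2.convexHull(np.argwhere(l==i)[:,::-1].astype(np.float32).copy()).reshape(-1,2)
    q=cv2.approxPolyN(hull,4).reshape(-1,2)+[x0,y0]; q=q[np.argsort(q[:,0])]; q=np.r_[q[:2][np.argsort(q[:2,1])],q[2:][np.argsort(q[2:,1])]]
    res[n]=q; print(n,st[i],q.tolist())
X=[]
for a,b in zip(res["scene"],res["side"]): x,e=tri((S,a),(T,b)); X.append(x); print(x,e)
X=np.array(X); r,p=toolR(); print("centre",X.mean(0),"TCP rel in tool",r.inv().apply(X.mean(0)-p))
for d in (X[2]-X[0],X[3]-X[1],X[0]-X[1],X[2]-X[3]): print(r.inv().apply(d))
E
```

```text
[408.246 213.347 269.097] (array([-186.829,   23.652,  328.973]), array([ 0.065, -0.368, -0.344]))
scene [ 16  14  32  29 575] [[337.1793727874756, 146.8475341796875], [335.4285717010498, 167.8571434020996], [367.0, 139.0], [367.0, 157.33333206176758]]
side [ 17  24  23  32 377] [[327.0, 138.33333206176758], [327.0, 155.9090919494629], [349.0, 123.66666603088379], [349.0, 139.9090919494629]]
[528.656 -63.533 252.822] [0.4, 0.4]
[528.928 -60.719 177.197] [1.4, 1.4]
[ 496.305 -208.805  250.847] [0.4, 0.4]
[ 495.    -213.899  177.541] [2.7, 2.7]
centre [ 512.222 -136.739  214.602] TCP rel in tool [-7.79  78.334 10.703]
[   0.708    1.956 -148.83 ]
[   0.928   -0.364 -156.89 ]
[  0.456 -75.625  -2.794]
[  0.236 -73.305   5.267]
```

Run:
```python
from h import *
from plant import get_calibration
S=get_calibration("scene");T=get_calibration("side")
s=lambda x,y:(S,(210+x/4-.4,130+y/4-.4)); t=lambda x,y:(T,(225+x/5-.4,125+y/5-.4))
print("blue top far",tri(s(655,320),t(718,342)),"blue near",tri(s(549,405),t(648,462)))
P,M=hold([623.5,244,256.5],np.radians(8.5),180); P[2]+=50; print(P,goal(P,M))
```

```text
blue top far (array([332.664,  12.623, 107.102]), [1.0, 1.0]) blue near (array([333.023, 163.045, 101.442]), [2.7, 2.7])
[426.833 216.125 325.938] (array([-169.25 ,  -33.165,  335.816]), array([ 0.065, -0.368, -0.344]))
```

Request:
apply_moves([
  [[-1,-12,-30,20,0,0,0],[-1,-30,-33,55,0.01,-0.05,-0.05],[-1,-50,-33,95,0.02,-0.1,-0.09],[-1,-70,-33,135,0.03,-0.15,-0.14],[-1,-90,-33,175,0.04,-0.2,-0.19],[-1,-110,-33,215,0.05,-0.25,-0.23],[-1,-130,-33,255,0.055,-0.3,-0.28],[-1,-148,-33,290,0.06,-0.34,-0.32],[-1,-160,-33,318,0.065,-0.368,-0.344],[-1,-167,-33,332,0.065,-0.368,-0.344],[-1,-169,-33,336,0.065,-0.368,-0.344],[-1,-169,-33,336,0.065,-0.368,-0.344]],
])

```text
time: 13.55
tool_pos: [426.3, 215.9, 324.4]
ee_rot: [0.703, -0.686, -0.174, -0.069]
wrist_force: [0.3, -0.8, -6.1]
gripper_width: 10.3
```

Run:
```python
from h import *
from plant import *
import pickle
P,M=hold([623.5,244,256.5],np.radians(8.5),180); P[2]+=50
o=observe(); print(o["tool_pos"],o["wrist_force"],o["q"],goal(P,M))
c=get_calibration("wrist"); pickle.dump((c,toolR()),open("w7.pkl","wb")); im=grab_frame("wrist")[:,:,::-1]; cv2.imwrite("pics/w7.png",im)
cv2.imwrite("pics/w7b.png",cv2.resize(im,(800,500),interpolation=cv2.INTER_CUBIC))
for n in("scene","side"): cv2.imwrite(f"pics/{n}7.png",grab_frame(n)[:,:,::-1])
```

```text
[426.312 215.88  324.362] [ 0.258 -0.758 -6.066] [ 0.445 -0.272  2.073 -0.119  1.012  0.342] (array([ 1.054, -1.295,  0.161]), array([ 0.002,  0.002, -0.003]))
```

View pics/w7b.png

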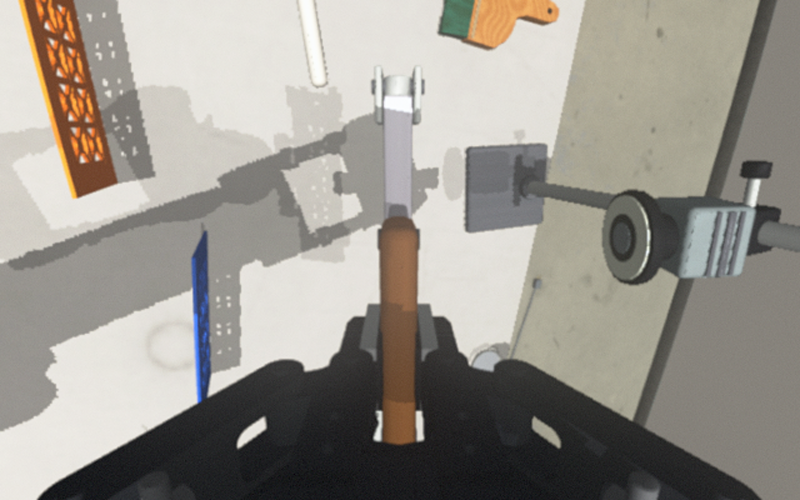

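Run:
```python
from h import *
from plant import get_calibration
import pickle
c,T=pickle.load(open("w7.pkl","rb")); r,p=T
S=get_calibration("scene");D=get_calibration("side")
w=lambda x,y:(c,((x+.5)/1.25-.5,(y+.5)/1.25-.5))
s=lambda x,y:(S,(210+x/4-.4,130+y/4-.4)); t=lambda x,y:(D,(225+x/5-.4,125+y/5-.4))
for uv in ((628,237),(624,238)): print("lens",tri(w(*uv),s(178,137),t(197,245)),tri(w(*uv),s(174,140)),plane(*w(*uv),256))
B=[(466,148),(545,144),(543,221),(468,231)]
for z in (8,12,16):
    q=np.array([plane(*w(*b),z)[:2] for b in B]); e=[q[1]-q[0],q[2]-q[3],q[0]-q[3],q[1]-q[2]]
    print(z,q.tolist(),[np.linalg.norm(v) for v in e],"yaw",[np.degrees(np.arctan2(v[1],v[0])) for v in e[:2]],[np.degrees(np.arctan2(-v[0],v[1])) for v in e[2:]],"centre",q.mean(0))
def toolplane(uv,ty):
    o,d=ray(*w(*uv)); o=r.inv().apply(o-p); d=r.inv().apply(d); return o+d*(ty-o[1])/d[1]
print("grip end top",toolplane((398,231),-29.8),"end bottom",toolplane((398,218),-5.8),"sides",toolplane((380,260),-29.8),toolplane((416,260),-29.8))
print("far end",toolplane((400,443),-29.8))
for y in (75,97): print("hinge",toolplane((397,y),28.2+7))
print("rail sides",toolplane((386,150),28.2),toolplane((410,150),28.2),toolplane((386,110),28.2),toolplane((411,110),28.2))
```

```text
lens (array([618.667, 249.061, 262.228]), [1.4, 1.7, 1.9]) (array([620.041, 249.423, 260.041]), [0.5, 0.5]) [624.362 248.757 256.   ]
lens (array([619.17 , 247.784, 260.826]), [2.9, 1.9, 2.3]) (array([620.076, 248.34 , 258.642]), [1.8, 1.8]) [620.628 247.773 256.   ]
8 [[618.8018584791101, 303.2008469061219], [736.783964495811, 325.63767630305483], [761.8870233232254, 222.13887155709477], [643.0995923726246, 199.17433223647288]] [np.float64(120.09658052385637), np.float64(120.98687456931913), np.float64(106.8264743716404), np.float64(106.49960632009395)] yaw [np.float64(10.767448456709884), np.float64(10.941706191522094)] [np.float64(13.147017731171239), np.float64(13.633498802033193)] centre [690.143 262.538]
12 [[616.5730258335443, 302.9968091104546], [733.5078417728571, 325.23447382395545], [758.3880686360892, 222.65439544160722], [640.655076379229, 199.8937051195689]] [np.float64(119.03052092077495), np.float64(119.9129121057847), np.float64(105.87820933053364), np.float64(105.5542427839573)] yaw [np.float64(10.767448456709856), np.float64(10.941706191522083)] [np.float64(13.147017731171275), np.float64(13.633498802033088)] centre [687.281 262.695]
16 [[614.3441931879785, 302.7927713147873], [730.231719049903, 324.83127134485613], [754.8891139489531, 223.1699193261197], [638.2105603858333, 200.61307800266485]] [np.float64(117.96446131769329), np.float64(118.8389496422504), np.float64(104.92994428942693), np.float64(104.6088792478208)] yaw [np.float64(10.767448456709875), np.float64(10.941706191522101)] [np.float64(13.147017731171305), np.float64(13.633498802033161)] centre [684.419 262.852]
grip end top [ -0.042 -29.8    45.544] end bottom [-0.071 -5.8   44.585] sides [ -5.404 -29.8    36.701] [  5.303 -29.8    36.695]
far end [  0.585 -29.8   -29.942]
hinge [-0.488 35.2   96.747]
hinge [-0.501 35.2   88.112]
rail sides [-5.096 28.2   66.628] [ 4.914 28.2   66.623] [-4.959 28.2   82.486] [ 5.212 28.2   82.481]
```

Run:
```python
from h import *
import pickle
c,T=pickle.load(open("w7.pkl","rb"))
im=cv2.imread("pics/w7.png",0)
t=np.radians(20)
for nm,(x0,y0,x1,y1) in {"base":(365,105,445,195),"head":(528,150,610,228)}.items():
    L=cv2.createLineSegmentDetector().detect(cv2.resize(im[y0:y1,x0:x1],(0,0),fx=3,fy=3,interpolation=cv2.INTER_CUBIC))[0][:,0]
    for l in L:
        a=(l[:2]+.5)/3-.5+[x0,y0]; b=(l[2:]+.5)/3-.5+[x0,y0]
        if np.linalg.norm(a-b)<12: continue
        A=plane(c,a,12 if nm=="base" else 290);B=plane(c,b,12 if nm=="base" else 290); d=B-A; yw=np.degrees(np.arctan2(d[1],d[0]))
        # direction in lens x-z plane: plane normal of the segment n; solve yaw so n.x_l=0 
        n=np.cross(ray(c,a)[1],ray(c,b)[1]); n/=np.linalg.norm(n)
        ys=np.radians(np.arange(-20,40,.1)); v=[abs(n@lensaxes(y)[0]) for y in ys]
        print(nm,a.round(1),b.round(1),"len%.0f"%np.linalg.norm(d),"level yaw %.1f"%((yw+45)%90-45),"as lens-x yaw %.1f"%np.degrees(ys[np.argmin(v)]))
```

```text
base [372.4 117. ] [435.3 113.9] len118 level yaw 10.7 as lens-x yaw 11.8
base [371.3 183.6] [372.1 118.6] len103 level yaw 10.7 as lens-x yaw -20.0
base [387.4 184.7] [371.5 185.8] len30 level yaw 7.3 as lens-x yaw 12.7
base [432.8 178.6] [387.5 184.4] len92 level yaw 10.7 as lens-x yaw 16.8
base [437.  126.5] [436.  138.7] len20 level yaw 9.5 as lens-x yaw 39.9
base [425.8 194.3] [429.  180.5] len25 level yaw -0.9 as lens-x yaw 39.9
head [603.3 166.5] [606.8 149.7] len15 level yaw 11.4 as lens-x yaw -20.0
head [566.3 201.4] [573.1 168.3] len29 level yaw 9.8 as lens-x yaw 39.9
head [592.6 218.1] [604.3 168.2] len47 level yaw 9.8 as lens-x yaw 39.9
head [575.7 200.1] [582.3 168.9] len28 level yaw 10.0 as lens-x yaw -20.0
head [562.2 221. ] [566.7 201. ] len18 level yaw 8.3 as lens-x yaw 39.9
head [549.9 156.3] [562.1 156.7] len15 level yaw 4.9 as lens-x yaw 7.2
head [542.4 221.6] [527.9 213.4] len22 level yaw -17.1 as lens-x yaw -20.0
head [527.9 157.2] [549.1 157.5] len24 level yaw 5.5 as lens-x yaw 8.3
head [543.7 222.1] [559.6 220.8] len21 level yaw 4.6 as lens-x yaw 13.5
head [589.4 169.3] [585.9 186.2] len15 level yaw 10.8 as lens-x yaw -20.0
head [596.1 168.4] [585.1 219.5] len47 level yaw 10.9 as lens-x yaw -20.0
head [599.5 164.9] [555.  166.2] len60 level yaw 6.6 as lens-x yaw 10.8
head [600.4 149.4] [597.5 162.7] len11 level yaw 10.1 as lens-x yaw -20.0
head [575.5 179.1] [572.6 191.1] len10 level yaw 7.1 as lens-x yaw 39.9
head [583.8 174.8] [580.2 192.5] len16 level yaw 10.9 as lens-x yaw -20.0
head [549.6 181.2] [542.7 221. ] len34 level yaw 11.4 as lens-x yaw -20.0
head [552.1 167.9] [549.8 181.2] len11 level yaw 10.8 as lens-x yaw -20.0
head [578.7 200.1] [575.4 211.8] len11 level yaw 4.1 as lens-x yaw 39.9
```

```bash
cat > fin.py <<'E'
from h import *
from plant import *
P,M=hold([620.3,248.5,256.5],np.radians(10.6),150,(0,1.2,86.2))
o=observe(); print(o["tool_pos"],o["wrist_force"],o["gripper_width"],o["time"],P); print(goal(P,M))
E
python3 fin.py
```

```text
[427.594 214.923 325.48 ] [-0.019 -0.651 -6.606] 10.352270929324744 13.7 [452.552 218.328 286.198]
(array([10.245, 45.525, -0.207]), array([ 0.015, -0.035, -0.   ]))
```

Request:
apply_moves([
  [[-1,2,8,0,0.005,-0.01,0],[-1,4,18,0,0.01,-0.02,0],[-1,7,30,0,0.015,-0.03,0],[-1,9,40,0,0.015,-0.035,0],[-1,10.2,45.5,-0.2,0.015,-0.035,0],[-1,10.2,45.5,-0.2,0.015,-0.035,0],[-1,10.2,45.5,-0.2,0.015,-0.035,0],[-1,10.2,45.5,-0.2,0.015,-0.035,0]],
])

```text
time: 14.5
tool_pos: [452.9, 219.8, 287.6]
ee_rot: [0.705, -0.681, -0.188, -0.058]
wrist_force: [0.2, -1.2, -5.5]
gripper_width: 10.3
```

```bash
python3 fin.py
python3 - <<'E'
from h import *
from plant import *
S={n:(get_calibration(n),grab_frame(n)[:,:,::-1]) for n in("scene","side")}
x,y,z=lensaxes(np.radians(10.6)); V=np.array([620.3,248.5,256.5])-150*x
out=[]
for n,(c,im) in S.items():
    im=im.copy(); K=4
    pts=lambda L:[V+a*y+b*z for a,b in L]
    q=proj(c,np.array(pts([(0,0),(93+1.5,58),(-93+1.5,58),(94.5,-70),(-91.5,-70),(46.5,104),(-43.5,104)])))
    u,v=q[0].astype(int); x0,y0=max(u-50,0),max(v-62,0)
    b=cv2.resize(im[y0:y0+125,x0:x0+100],(0,0),fx=K,fy=K,interpolation=cv2.INTER_CUBIC)
    for p in q: cv2.drawMarker(b,tuple(int(i) for i in (p-[x0,y0]+.5)*K),(0,0,255),cv2.MARKER_CROSS,12,1)
    out.append(b)
cv2.imwrite("pics/fin.png",np.hstack(out))
E
```

```text
[452.861 219.794 287.579] [ 0.184 -1.211 -5.452] 10.28052808726848 14.5 [452.552 218.328 286.198]
(array([-1.015,  1.096, -1.386]), array([-0.002,  0.001,  0.003]))
```

View pics/fin.png

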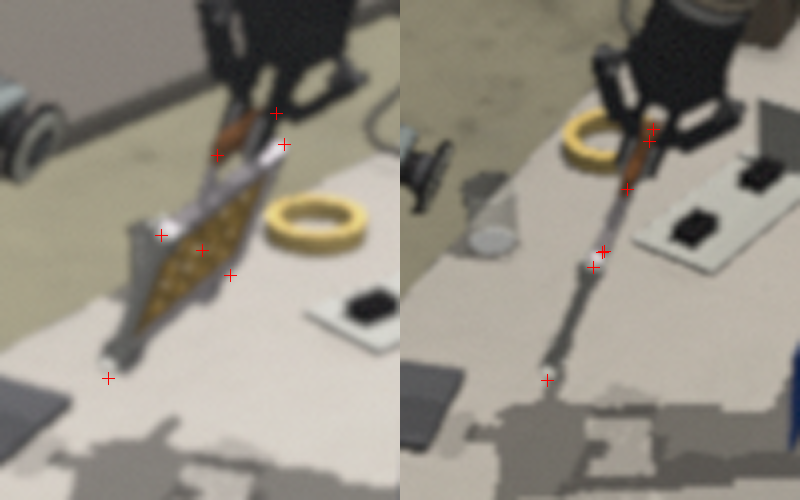

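The predicted carrier corners match both views to about 1–2 px, with the gate closed and the bystanders untouched. One last trim of about 1 mm, then I'll let it settle.

Request:
apply_moves([
  [[-1,-0.6,0.7,-0.8,0,0,0],[-1,-0.6,0.7,-0.8,0,0,0],[-1,-0.6,0.7,-0.8,0,0,0],[-1,-0.6,0.7,-0.8,0,0,0],[-1,-0.6,0.7,-0.8,0,0,0],[-1,-0.6,0.7,-0.8,0,0,0]],
])

```text
time: 15.2
tool_pos: [452.4, 218.7, 286.2]
ee_rot: [0.705, -0.681, -0.187, -0.058]
wrist_force: [-0.4, 0.1, -5.7]
gripper_width: 10.4
```

```bash
python3 fin.py; python3 -c "
from plant import *
print(abs(observe()['dq']).max()); print(close_job())"
```

```text
[452.449 218.708 286.153] [-0.425  0.068 -5.705] 10.394926594331944 15.2 [452.552 218.328 286.198]
(array([ 0.045, -0.032, -0.393]), array([-0.002,  0.   ,  0.002]))
0.0029888745522481724
the job is handed in; nothing more can be done
None
```

The job is handed in at 15.2 s on the robot's clock. The gate is closed, and the arm is holding the carrier up to the inspection camera; no verdict was reported.

- **Gate:** I swung it down with the shut fingers until it met a hard stop at about 28 N. Afterwards both views showed it hanging vertical in its catch, and it stayed shut through the lift.
- **Lift:** I gripped the wooden bar at its middle with 100 N and lifted it straight out. The wrist then read about 5.5–7.5 N, which fits the 0.6 kg load.
- **Hold:** The carrier is 150 mm in front of the lens, leaning 20°, with the grip uppermost. The tool is within 0.5 mm and 0.003 rad of the computed pose, and the joints were practically still (at most 0.003 rad/s).
- **Cross-check:** Before a last trim of about 1 mm, the predicted carrier corners matched the scene and side pictures to about 1–2 pixels. In those views the tape, beaker and stand looked untouched.

**Remaining doubt:** Separate lens measurements differed by 2–5 mm, and first rough yaw readings of the camera ranged from 4° to 13°. I used 10.6° because most of the straight edges on the camera's base and head agreed on it. How far the stencil is pushed home was judged only from the closed gate, not measured.

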